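# Hold the spool brake open on the wire-feed stand

## Task

The empty spool on the bead table's wire-feed stand is to be changed. Push the lock pin in front of the brake arm fully down, then swing the arm by its upright finger post away from the spool, forward against its spring to its stop, and keep it there: finish while still holding the arm at the stop, so that a colleague can take the spool off. Leave the bead pots and the sorting dish where they stand.

Things in the scene. Friction and masses are not known exactly. Their poses are not given: they have to be found in the camera images.
- stand: Wire-feed stand fixed to the table: grey base plate 200 x 260 x 12 mm, origin at the centre of its underside, x and y along the 200 and 260 mm sides, z up; x points away from the robot, turned up to 0.5 rad either way. In its frame (mm): arm pivot at (-35, -75), lock pin at (-75, -15) in a 34 mm square guide block, top at z 45; stop post 10 mm thick at (-84, -68), top at z 70.
- pivot (a point): Point on the brake arm's vertical hinge axis, 61 mm above the table. Over it an aluminium hanger reaches up to z 91 mm; in the stand's frame it spans x -57 to -13 and y -115 to -53 mm.
- spool (a point): Centre of the empty white spool's top flange, 104 mm across, 68 mm above the table; a thin spindle end in its middle stands up to 82 mm.
- post (a point): Middle of the upright steel finger post on the brake arm's free end, 115 mm from the hinge axis, 92 mm above the table; moves with the arm. Round, 14 mm thick, from 70 to 114 mm above the table; it does not turn in the arm. Below it the arm is a two-plate aluminium cage 18 mm wide, from 52 to 70 mm, with rollers.
- brake_arm (a joint): Arm angle, rad. 0: sprung home, roller on the spool, arm pointing from the hinge along the stand's +y. Grows as the post swings anticlockwise seen from above, first towards the stand's -x (forward, robot's side), to the stop at 1.15. The spring always pulls back to 0: at the post 3 N at 0, 6.5 N at the stop. With the lock pin up the arm is blocked at about 0.34.
- lock_pin (a joint): How far the lock pin is pushed down, m: 0 fully up, 0.020 fully down, at the start 0 to 0.003. Pushing takes about 5 to 7 N; a detent keeps it where it is left. Only when it is nearly fully down does the arm pass over it.
- lock_top (a point): Centre of the top face of the lock pin, a plain round steel pin 18 mm across standing upright in the guide block: 66 to 69 mm above the table at the start, 49 mm when fully down (still 4 mm above its guide block).
- pot_a: Bystander: round clear bead pot with dark beads, 72 mm across, 32 mm tall, loose on the table; origin at the centre of its underside.
- pot_b: Bystander: round clear bead pot with brassy beads, 72 mm across, 32 mm tall, loose on the table; origin at the centre of its underside.
- dish: Bystander: white triangular sorting dish, sides 83 mm, 10 mm tall, loose on the table; origin at the centre of its underside.

How it is judged (in metres and radians):
On the way:
1. the lock pin is pushed fully down while the brake arm is still near the spool (value of joint lock_pin above 0.0175 m and value of joint brake_arm below 0.45 rad), for 0.1 s.
At the end, for the whole second after the job is handed in: The brake arm stands still at its stop (above 1.09 of 1.15 rad), held there by the robot (contact force above 1.5 N), and the lock pin is down (at least 16.5 of 20 mm) (value of joint brake_arm above 1.09 rad and velocity of joint brake_arm between -0.1 and 0.1 rad/s and value of joint lock_pin above 0.0165 m and contact force between any of the fingers, the arm and brake_arm above 1.5 N); the arm keeps its last pose, push and grip.
It fails at once if a bead pot or the sorting dish is shifted by more than 30 mm (distance of any of pot_a, pot_b, dish from where it was at the start of the episode above 0.03 m).
It also fails if it takes over 48 s, if anything falls off the work surface, if the arm or the gripper's body presses on something with over 40 N, if the wrist force passes 120 N, or if a joint passes its speed limit or range.

## Robot

A 6-joint arm with a two-finger parallel gripper is mounted at the origin on the work surface. World frame = base frame: x ahead of the robot, y to its left, z up, the work surface at z = 0. Lengths are in m, angles in degrees, forces in N, time in s.
With the tool pointing down it reaches from about 0.15 to 0.775 m from the base axis. Payload 6.1 kg.
Tool frame: the origin (TCP) lies at the very end of the fingers, on their centre line; the grasp point (between the pads) lies grip_depth behind it (grip_depth is the distance from the TCP to the grasp point, in m); z points along the fingers, y is the direction in which the jaws open and shut (so a half turn about z gives the same grasp; the last joint's range is limited). The gripper opens to 85 mm and grips with 20 to 120 N. Pads are 22 mm wide; open, the fingers measure 114 mm over their backs; the gripper's body (76 mm by 85 mm) begins 54 mm behind the grasp point. The pads swing forward as they close: fully open they stand 13 mm farther back than shut.
Start: joints at [-69.614, 7.208, -2.269, 80.523, 0, 90], TCP at [0.183, -0.492, 0.231] pointing down, gripper open.
Joint ranges: [-155.77, 155.77], [-54.66, 111.73], [-72.52, 77.12], [-102.08, 115.82], [-83.92, 84.16], [-180, 180]. Speed limits (degrees/s): [136.94, 136.94, 172.46, 180, 180, 180].

## Interface

Orientations are given as [roll, pitch, yaw] about the fixed x, y, z axes, in that order (R = Rz(yaw) Ry(pitch) Rx(roll)).
In Python, from rig import * gives the robot as it stands. The module is installed in compiled form; this text tells all that it offers.
- The arm moves only by the shell command python3 -m handwheel 'ROWS' [FORCE]. ROWS is JSON, a list of rows, each a list of 3 entries, a list of its own where there are three numbers: the shift along the tool's x, y, z in m, then the turn, a rotation vector about the tool's x, y, z in degrees, then the closure, from 0 (fully open) to 1 (shut). In form: [[[tx, ty, tz], [ax, ay, az], grip], ...]. A call has 1 to 12 rows; each row is the pose to reach, as a shift and turn from the pose commanded when the call began, along the tool's axes at that moment; what a row does not reach only later rows make up. A row lasts 1/10 s, in which the tool goes at most 50 mm and 8.59 degrees, less where a joint would pass 70% of its speed; a pose out of reach is approached as far as the arm can. A call with a gripper value outside its range is refused whole. The fingers move at their own pace and stop on an object; FORCE is the grip in N (left out, the last holds). Time passes only in rows, so rows that repeat a pose let the fingers close. It gives the time, the measured TCP pose, the force and the opening at its end, in the units of the state.
- observe(): the state, without advancing time (a new reading comes with each control period).
- snapshot(name): name is "scene" or "top" or "wrist"; returns a dict with "color" (400x640x3 uint8, red, green, blue), "fx", "fy", "cx", "cy" (pixels), "rvec" (rotation vector, rad) and "tvec" (3), from world to camera coordinates, as OpenCV has them. Camera axes: x right, y down, z forward; pixel columns grow to the right and rows downward; lengths in m; the calibration is good to about 2 mm. A picture is of the moment at which its call begins. There is no depth.
- job_done(): hands the job in, once; it reports no verdict.
The state is a dict: "time_s": time; "q": joint angles; "dq": joint speeds; "joint_torque": joint torques, N m; "eef_pos": TCP position; "tcp_rot": TCP orientation; "force": force on the tool from outside, world axes, zero at the start; "wrist_torque": the same for the moment, N m; "opening": finger opening in m.
Only numpy, scipy, OpenCV 4.12 (cv2) and the standard library are available. Lean on these libraries where they do the work, as an engineer would, in place of code of your own. Each camera call takes 0.05 s, during which the arm holds its last target.

## Working session

There is one attempt and no reset: what is moved stays moved. The work goes in short steps, Python scripts to look and compute and a shell command to move; the robot and the scene stay as the last step left them, time stands still between calls to the robot, and variables do not carry over. Pictures are saved under pics/ and viewed, and the job is handed in when it is done.

```bash
mkdir -p pics
python3 - <<'E'
from rig import *
import cv2
print(observe())
try: print(grip_depth)
except Exception as e: print(e)
for n in ["scene","top","wrist"]:
    s=snapshot(n); cv2.imwrite(f"pics/{n}0.png",s["color"][:,:,::-1]); print(n,{k:v for k,v in s.items() if k!="color"})
E
```

```text
{'time_s': 0.0, 'q': array([-6.96134171e+01,  7.24217065e+00, -2.32674084e+00,  8.05248221e+01,
       -1.40169116e-03,  9.00004431e+01]), 'dq': array([ 0.00174385,  0.04999718, -0.0141648 ,  0.04535323,  0.0514242 ,
        0.02140799]), 'joint_torque': array([ 2.13858715e-03, -4.35913825e+01,  3.52926672e+01,  1.72796391e-02,
        1.67976805e-04, -1.00008236e-06]), 'eef_pos': array([ 0.18273294, -0.49172721,  0.23051756]), 'tcp_rot': array([-1.79906266e+02,  1.40241426e-03,  2.03861421e+01]), 'force': array([-0.21273397,  0.17550575, -0.42034436]), 'wrist_torque': array([-0.0381851 , -0.02329814,  0.00314399]), 'opening': 0.08543143676408733}
0.0187
scene {'fx': 424.9072203834208, 'fy': 424.9072203834208, 'cx': 327.71487858370836, 'cy': 194.73923346348715, 'rvec': array([ 1.9929173,  1.6826542, -0.5267931]), 'tvec': array([-0.14591783, -0.4508271 ,  1.31062026])}
top {'fx': 475.44089661103305, 'fy': 475.44089661103305, 'cx': 318.1769196728704, 'cy': 199.95526203342925, 'rvec': array([ 2.1988019 , -2.18449414,  0.06575882]), 'tvec': array([0.04087601, 0.60171831, 1.1059028 ])}
wrist {'fx': 357.4794441493478, 'fy': 357.4794441493478, 'cx': 319.35387665739444, 'cy': 201.95818016834312, 'rvec': array([-2.35250083,  1.63589984,  0.26915679]), 'tvec': array([-0.52476029, -0.040704  ,  0.38076041])}
```

View pics/scene0.png

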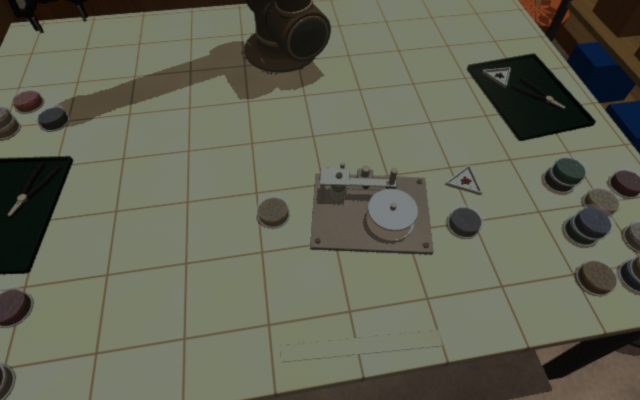

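View pics/top0.png

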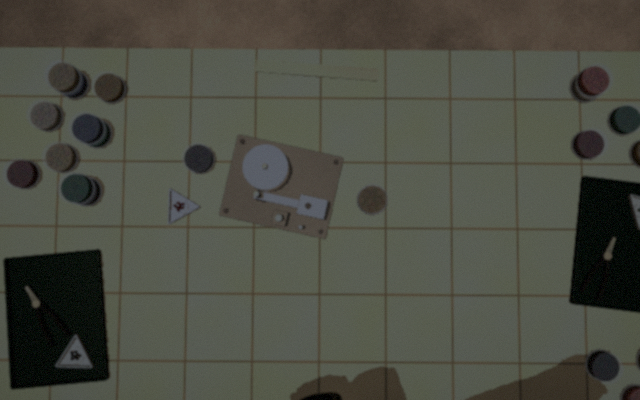

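View pics/wrist0.png

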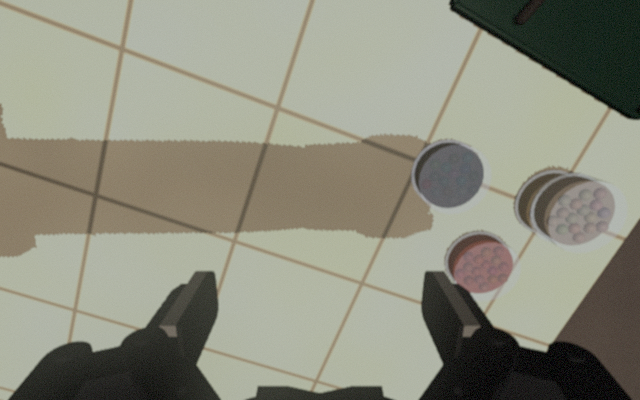

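The scene and top views show the stand (top plate corners about (238,136), (343,157), (325,238), (219,213)). The spool is at (266,167), the post near (257,195), and the lock pin on its block near (280,217). Pots are at (199,158) and (371,199), the dish at (182,206). I'll enlarge the top view next.

```bash
cat > h.py <<'E'
import cv2, numpy as np
def ray(s,u,v):
    R,_=cv2.Rodrigues(np.array(s["rvec"])); C=-R.T@s["tvec"]
    d=R.T@np.array([(u-s["cx"])/s["fx"],(v-s["cy"])/s["fy"],1.]); return C,d
def onz(s,u,v,z):
    C,d=ray(s,u,v); return C+d*(z-C[2])/d[2]
def tri(obs):
    A=np.zeros((3,3));b=np.zeros(3)
    for s,u,v in obs:
        C,d=ray(s,u,v); d/=np.linalg.norm(d);P=np.eye(3)-np.outer(d,d);A+=P;b+=P@C
    return np.linalg.solve(A,b)
def proj(s,P):
    return cv2.projectPoints(np.array(P,float).reshape(-1,3),np.array(s["rvec"]),np.array(s["tvec"]),np.array([[s["fx"],0,s["cx"]],[0,s["fy"],s["cy"]],[0,0,1]]),None)[0].reshape(-1,2)
E
python3 - <<'E'
from rig import *
import cv2,numpy as np,pickle
from h import *
acc=[snapshot("top") for _ in range(3)]; s=acc[0]
im=np.mean([a["color"].astype(float) for a in acc],0)
c=np.clip(im[120:250,150:400]*1.8,0,255).astype(np.uint8)
cv2.imwrite("pics/top1.png",cv2.resize(c[:,:,::-1],(750,390),interpolation=cv2.INTER_CUBIC))
acc2=[snapshot("scene") for _ in range(1)]; im2=acc2[0]["color"]
c=np.clip(im2[140:270,250:500]*1.5,0,255).astype(np.uint8)
cv2.imwrite("pics/scene1.png",cv2.resize(c[:,:,::-1],(750,390),interpolation=cv2.INTER_CUBIC))
pickle.dump((s,acc2[0]),open("s.pkl","wb"))
# plate mask
h=cv2.cvtColor(im.astype(np.uint8),cv2.COLOR_RGB2HSV)
for p in [(230,205),(330,175),(250,110),(266,160),(320,205)]: print(p,h[p[1],p[0]],im[p[1],p[0]])
E
```

```text
(230, 205) [16 46 72] [72.66666667 66.66666667 59.        ]
(330, 175) [14 44 76] [76.66666667 69.66666667 63.        ]
(250, 110) [37 36 92] [89.         92.33333333 79.33333333]
(266, 160) [113  32 104] [ 91.33333333  94.33333333 104.        ]
(320, 205) [108  33 101] [ 88.33333333  93.33333333 101.66666667]
```

View pics/top1.png

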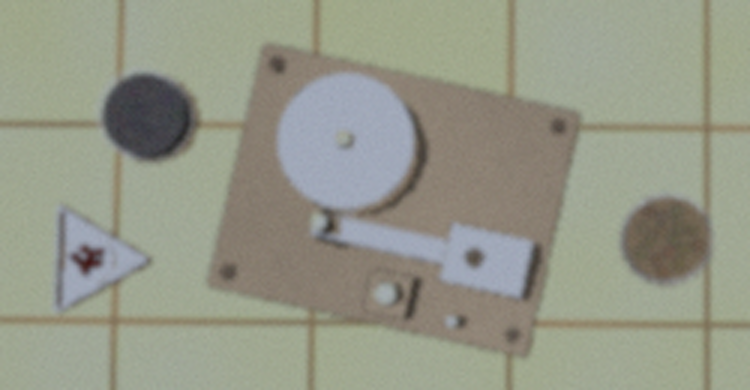

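View pics/scene1.png

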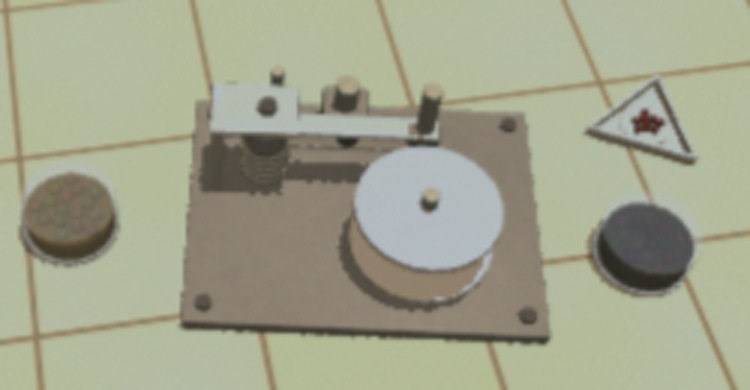

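The top crop shows plate corners at crop (265,43), (580,113), (527,355), (210,286). The pin top is at (388,292), the stop post at (453,321), the post top at (320,220), and the spool centre at (346,140). The scene crop shows pin top (347,84), post top (431,92) and spindle (430,196).

Run:
```python
import pickle,numpy as np,cv2
from h import *
t,s=pickle.load(open("s.pkl","rb"))
T=lambda u,v:(150+(u+.5)/3-.5,120+(v+.5)/3-.5)
S=lambda u,v:(250+(u+.5)/3-.5,140+(v+.5)/3-.5)
cs=[(265,43),(580,113),(527,355),(210,286)]
W=np.array([onz(t,*T(*c),.012)[:2] for c in cs]); print(W)
# stand frame coords: far-left(+x,+y), far-right(+x,-y), near-right, near-left
L=np.array([[.1,.13],[.1,-.13],[-.1,-.13],[-.1,.13]])
c=W.mean(0); H=(L.T@(W-c)); a=np.arctan2(H[0,1]-H[1,0],H[0,0]+H[1,1])
R=np.array([[np.cos(a),-np.sin(a)],[np.sin(a),np.cos(a)]])
print("centre",c,"yaw deg",np.degrees(a),"res mm",1e3*(W-c-L@R.T))
for n,p in dict(pin=(-75,-15),pivot=(-35,-75),stop=(-84,-68),post0=(-35,40)).items(): print(n,c+R@np.array(p)/1e3)
print("pin top z.068",onz(t,*T(388,292),.068),"tri",tri([(t,*T(388,292)),(s,*S(347,84))]))
print("post top z.114",onz(t,*T(320,218),.114),"tri",tri([(t,*T(320,218)),(s,*S(431,91))]))
print("spool",onz(t,*T(347,141),.068), "stop", onz(t,*T(451,321),.07), tri([(t,*T(451,321)),(s,*S(278,73))]))
for n,p,z in [("pota",(148,115),.032),("potb",(667,238),.032),("dish",(87,259),.01)]: print(n,onz(t,*T(*p),z))
```

```text
[[ 0.75877429  0.23786262]
 [ 0.70415816 -0.01382862]
 [ 0.51177764  0.0272926 ]
 [ 0.56452144  0.27812286]]
centre [0.63480788 0.13236237] yaw deg -11.995223246358146 res mm [[-0.86800624 -0.87817421]
 [-1.44829211  1.7534737 ]
 [ 1.8041654   1.30865804]
 [ 0.51213295 -2.18395753]]
pin [0.55832806 0.13327715]
pivot [0.58498485 0.06627405]
stop [0.53850958 0.08330488]
post0 [0.60888532 0.17876302]
pin top z.068 [0.55941553 0.13283713 0.068     ] tri [0.5596272  0.13380097 0.06990971]
post top z.114 [0.6113657  0.17870635 0.114     ] tri [0.6113179  0.17878913 0.11574282]
spool [0.67327193 0.16511516 0.068     ] stop [0.53797473 0.08526447 0.07      ] [0.53814082 0.08617951 0.06642982]
pota [0.69733905 0.32496654 0.032     ]
potb [ 0.60365427 -0.08080551  0.032     ]
dish [0.58533173 0.37639908 0.01      ]
```

```bash
python3 -m handwheel '[[[0.571,-0.455,0.06],[0,0,-57.6],1],[[0.571,-0.455,0.06],[0,0,-57.6],1],[[0.571,-0.455,0.06],[0,0,-57.6],1],[[0.571,-0.455,0.06],[0,0,-57.6],1],[[0.571,-0.455,0.06],[0,0,-57.6],1],[[0.571,-0.455,0.06],[0,0,-57.6],1],[[0.571,-0.455,0.06],[0,0,-57.6],1],[[0.571,-0.455,0.06],[0,0,-57.6],1],[[0.571,-0.455,0.06],[0,0,-57.6],1],[[0.571,-0.455,0.06],[0,0,-57.6],1],[[0.571,-0.455,0.06],[0,0,-57.6],1],[[0.571,-0.455,0.06],[0,0,-57.6],1]]' 30; python3 -c "
from rig import *
print(observe())"
```

```text
time_s: 1.55
eef_pos: [0.4922, 0.0223, 0.1822]
tcp_rot: [180.0, -0.0, 78.0]
force: [1.6, -0.7, 0.5]
opening: -0.0001
{'time_s': 1.55, 'q': array([ 2.59442743e+00,  3.93775583e+00, -1.20544987e+01,  7.39677473e+01,
       -9.46223822e-03,  1.04581563e+02]), 'dq': array([50.40986218, 28.61527916, 25.06671398, -3.86432138, -0.27773981,
       50.37288926]), 'joint_torque': array([ -3.42635036, -43.83927941,  32.37176299,   0.61936766,
         0.1962541 ,  -0.87603746]), 'eef_pos': array([0.49216018, 0.02225205, 0.18219803]), 'tcp_rot': array([ 1.79958908e+02, -9.12408275e-04,  7.80128618e+01]), 'force': array([ 1.57131889, -0.65707081,  0.50167059]), 'wrist_torque': array([-0.0704568 , -0.05349575,  0.02544454]), 'opening': -5.9080347560937574e-05}
```

```bash
python3 -m handwheel '[[[0,0,0],[0,0,0],1],[[0,0,0],[0,0,0],1],[[0,0,0],[0,0,0],1]]'
```

```text
time_s: 1.85
eef_pos: [0.4909, 0.0195, 0.1822]
tcp_rot: [-180.0, 0.0, 78.0]
force: [-0.6, -0.8, -0.2]
opening: 0.0001
```

```bash
python3 -m handwheel '[[[0.042,0.0145,0.02],[0,0,0],1],[[0.084,0.029,0.03],[0,0,0],1],[[0.126,0.0434,0.05],[0,0,0],1],[[0.126,0.0434,0.082],[0,0,0],1],[[0.126,0.0434,0.082],[0,0,0],1],[[0.126,0.0434,0.082],[0,0,0],1]]'
python3 - <<'E'
from rig import *
import cv2,numpy as np
w=snapshot("wrist");cv2.imwrite("pics/w2.png",w["color"][:,:,::-1])
s=snapshot("scene")
c=np.clip(s["color"][140:270,250:500]*1.5,0,255).astype(np.uint8)
cv2.imwrite("pics/scene2.png",cv2.resize(c[:,:,::-1],(750,390),interpolation=cv2.INTER_CUBIC))
E
```

```text
time_s: 2.45
eef_pos: [0.5593, 0.1327, 0.1005]
tcp_rot: [-179.9, 0.1, 77.9]
force: [-0.6, 0.1, -0.5]
opening: 0.0003
```

View pics/w2.png

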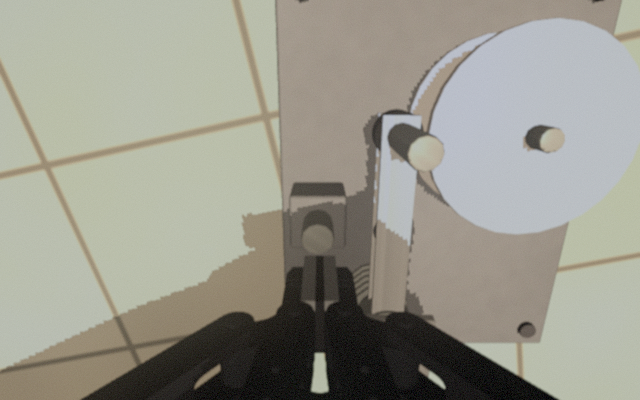

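View pics/scene2.png

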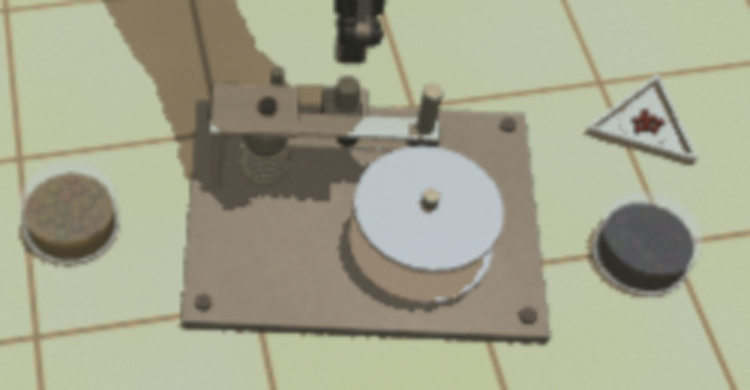

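The wrist view shows the pin top at (318,239), post top (427,152) and spindle (550,140), with the fingertips at about x 319, in line with the pin. The scene crop shows the fingertips above and behind the pin. I'll cross-check with rays.

Run:
```python
from rig import *
from h import *
w=snapshot("wrist")
print(onz(w,318,239,.068),onz(w,427,152,.114),onz(w,550,140,.082))
```

```text
[0.56076471 0.13420725 0.068     ] [0.61187819 0.18020865 0.114     ] [0.67542128 0.16603567 0.082     ]
```

```bash
python3 -m handwheel '[[[0.0015,0,0.015],[0,0,0],1],[[0.0015,0,0.028],[0,0,0],1],[[0.0015,0,0.033],[0,0,0],1],[[0.0015,0,0.037],[0,0,0],1],[[0.0015,0,0.041],[0,0,0],1],[[0.0015,0,0.045],[0,0,0],1],[[0.0015,0,0.048],[0,0,0],1],[[0.0015,0,0.050],[0,0,0],1],[[0.0015,0,0.050],[0,0,0],1]]'
```

```text
time_s: 3.5
eef_pos: [0.5603, 0.1353, 0.0507]
tcp_rot: [180.0, 0.0, 78.0]
force: [-1.0, -1.1, 1.9]
opening: 0.0001
```

```bash
python3 -m handwheel '[[[0,0,0.001],[0,0,0],1],[[0,0,0.002],[0,0,0],1],[[0,0,0.002],[0,0,0],1]]';python3 -m handwheel '[[[0,0,0.0005],[0,0,0],1],[[0,0,0.001],[0,0,0],1],[[0,0,0.001],[0,0,0],1]]'
```

```text
time_s: 3.8
eef_pos: [0.5604, 0.1354, 0.049]
tcp_rot: [180.0, 0.0, 78.0]
force: [-2.7, -2.3, 5.6]
opening: 0.0003
time_s: 4.1
eef_pos: [0.5604, 0.1354, 0.049]
tcp_rot: [179.9, 0.0, 78.0]
force: [-5.3, -2.2, 13.8]
opening: -0.0
```

```bash
python3 -m handwheel '[[[0,0,-0.02],[0,0,0],1],[[0,0,-0.06],[0,0,0],1],[[0,0,-0.1],[0,0,0],0.4],[[0.025,0.02,-0.112],[0,0,0],0.4],[[0.0536,0.0403,-0.112],[0,0,0],0.4],[[0.0536,0.0403,-0.112],[0,0,0],0.4],[[0.0536,0.0403,-0.112],[0,0,0],0.4]]'
python3 - <<'E'
from rig import *
import cv2,numpy as np
w=snapshot("wrist");cv2.imwrite("pics/w3.png",w["color"][:,:,::-1])
s=snapshot("scene")
c=np.clip(s["color"][140:270,250:500]*1.5,0,255).astype(np.uint8)
cv2.imwrite("pics/scene3.png",cv2.resize(c[:,:,::-1],(750,390),interpolation=cv2.INTER_CUBIC))
E
```

```text
time_s: 4.8
eef_pos: [0.611, 0.1802, 0.1584]
tcp_rot: [-179.9, 0.0, 78.0]
force: [-0.8, 0.4, -0.9]
opening: 0.0514
```

View pics/w3.png

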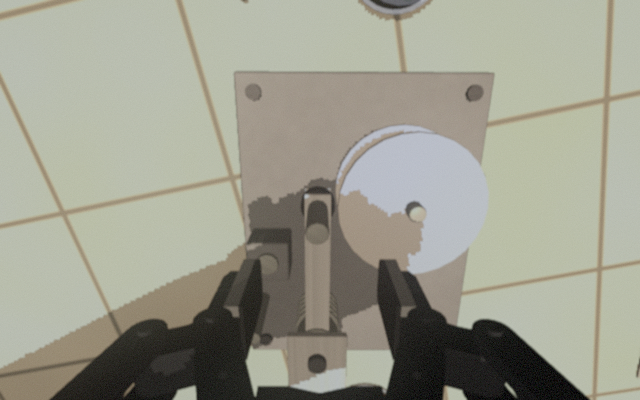

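View pics/scene3.png

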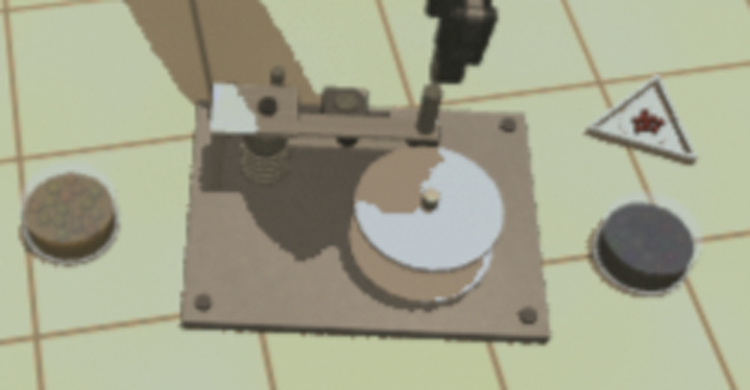

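The wrist view has the post at (317,232), centred between the jaws at about x 318. The pin at (266,264) now sits just above its block, and the scene crop agrees. I'll descend and grip.

```bash
python3 -m handwheel '[[[0,0,0.03],[0,0,0],0.4],[[0,0,0.06],[0,0,0],0.4],[[0,0,0.078],[0,0,0],0.4],[[0,0,0.078],[0,0,0],0.4],[[0,0,0.078],[0,0,0],1],[[0,0,0.078],[0,0,0],1],[[0,0,0.078],[0,0,0],1],[[0,0,0.078],[0,0,0],1],[[0,0,0.078],[0,0,0],1]]' 30
```

```text
time_s: 5.8
eef_pos: [0.6098, 0.1804, 0.0829]
tcp_rot: [-179.9, -0.1, 78.0]
force: [-5.9, 1.4, 6.7]
opening: 0.0131
```

Run:
```python
from rig import *
import cv2,numpy as np
print(observe())
s=snapshot("scene")
c=np.clip(s["color"][140:270,250:500]*1.5,0,255).astype(np.uint8)
cv2.imwrite("pics/scene4.png",cv2.resize(c[:,:,::-1],(750,390),interpolation=cv2.INTER_CUBIC))
# arc in tool axes: pivot relative to the post: tool x = stand +y -> pivot at tool(-.115,0); ccw: post moves -stand x = -tool y
for d in [3,6,9,12,20,28,36,44,52,60,66,66.5]:
    a=np.radians(d); print(d, round(-.115+.115*np.cos(a),4), round(-.115*np.sin(a),4), "turn z",-d)
```

```text
{'time_s': 5.8, 'q': array([ 1.64323283e+01,  2.11756636e+01, -3.03383663e+00,  6.58199640e+01,
        9.88155979e-02,  1.18410016e+02]), 'dq': array([-0.01273262,  0.01861324, -0.0118557 , -0.09970666, -0.11083041,
       -0.03560549]), 'joint_torque': array([-1.87164880e+00, -5.45596147e+01,  3.53063107e+01, -2.91660011e+00,
       -7.96090141e-01,  3.03677504e-02]), 'eef_pos': array([0.60984706, 0.18039306, 0.08292898]), 'tcp_rot': array([-1.79927070e+02, -7.28962776e-02,  7.80222406e+01]), 'force': array([-5.85240238,  1.39364133,  6.74518324]), 'wrist_torque': array([0.13470281, 1.51706798, 0.09427338]), 'opening': 0.013088423837245898}
3 -0.0002 -0.006 turn z -3
6 -0.0006 -0.012 turn z -6
9 -0.0014 -0.018 turn z -9
12 -0.0025 -0.0239 turn z -12
20 -0.0069 -0.0393 turn z -20
28 -0.0135 -0.054 turn z -28
36 -0.022 -0.0676 turn z -36
44 -0.0323 -0.0799 turn z -44
52 -0.0442 -0.0906 turn z -52
60 -0.0575 -0.0996 turn z -60
66 -0.0682 -0.1051 turn z -66
66.5 -0.0691 -0.1055 turn z -66.5
```

View pics/scene4.png

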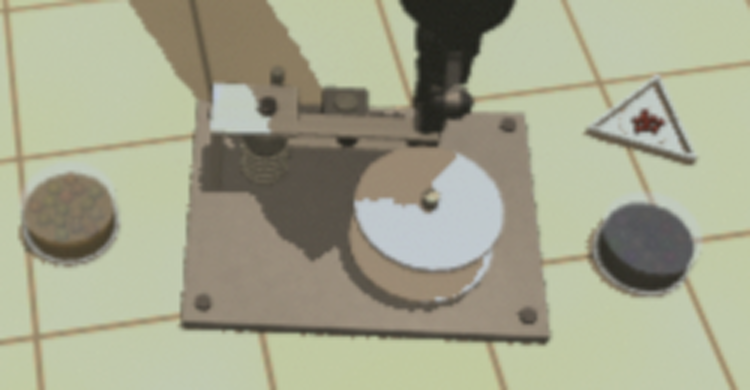

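The fingers hold the post at (428,100), opening 13 mm. I'll swing along the arc now.

```bash
python3 -m handwheel '[[[-0.0002,-0.006,-0.001],[0,0,-3],1],[[-0.0006,-0.012,-0.001],[0,0,-6],1],[[-0.0014,-0.018,-0.001],[0,0,-9],1],[[-0.0025,-0.0239,-0.001],[0,0,-12],1],[[-0.0045,-0.0317,-0.001],[0,0,-16],1],[[-0.0069,-0.0393,-0.001],[0,0,-20],1],[[-0.0135,-0.054,-0.001],[0,0,-28],1],[[-0.0135,-0.054,-0.001],[0,0,-28],1]]' 40
python3 - <<'E'
from rig import *
import cv2,numpy as np
s=snapshot("scene")
c=np.clip(s["color"][140:270,250:500]*1.5,0,255).astype(np.uint8)
cv2.imwrite("pics/scene5.png",cv2.resize(c[:,:,::-1],(750,390),interpolation=cv2.INTER_CUBIC))
E
```

```text
time_s: 6.65
eef_pos: [0.5552, 0.179, 0.0834]
tcp_rot: [179.9, -0.1, 106.1]
force: [2.2, 6.3, -5.4]
opening: 0.0127
```

View pics/scene5.png

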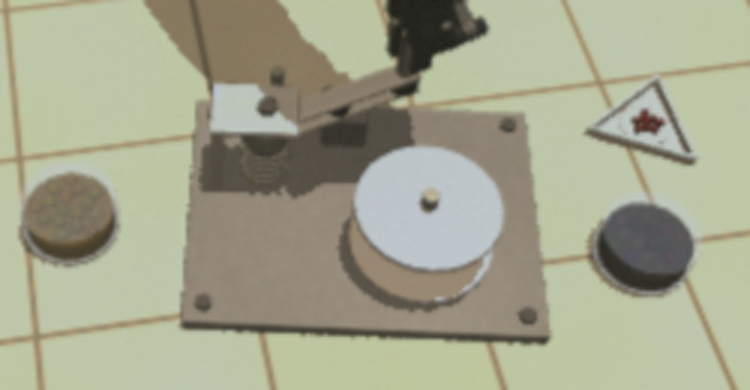

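The arm has swung with the post (now near (405,80)) and passed over the pin. Continuing.

```bash
python3 -m handwheel '[[[-0.0003,-0.008,0],[0,0,-4],1],[[-0.0011,-0.016,0],[0,0,-8],1],[[-0.0045,-0.0317,0],[0,0,-16],1],[[-0.0071,-0.0393,0],[0,0,-20],1],[[-0.0099,-0.0468,0],[0,0,-24],1],[[-0.0154,-0.0575,0],[0,0,-30],1],[[-0.0197,-0.0643,0],[0,0,-34],1],[[-0.022,-0.0676,0],[0,0,-36],1],[[-0.022,-0.0676,0],[0,0,-36],1]]'
python3 - <<'E'
from rig import *
import cv2,numpy as np
s=snapshot("scene")
c=np.clip(s["color"][120:250,250:500]*1.5,0,255).astype(np.uint8)
cv2.imwrite("pics/scene6.png",cv2.resize(c[:,:,::-1],(750,390),interpolation=cv2.INTER_CUBIC))
w=snapshot("wrist");cv2.imwrite("pics/w6.png",w["color"][:,:,::-1])
o=observe(); P=o["eef_pos"][:2]-np.array([.5865,.0675]); print(o["force"],np.linalg.norm(P),np.arctan2(P[1],P[0])-np.radians(78))
E
```

```text
time_s: 7.6
eef_pos: [0.4957, 0.1405, 0.0832]
tcp_rot: [179.8, -0.3, 141.9]
force: [-5.0, 11.2, 1.3]
opening: 0.013
[-5.7444672  11.90464869  0.78934786] 0.11647264236233468 1.1002252672035853
```

View pics/scene6.png

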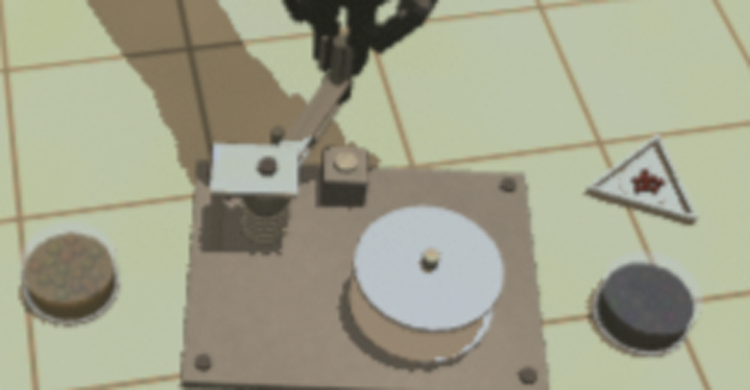

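View pics/w6.png

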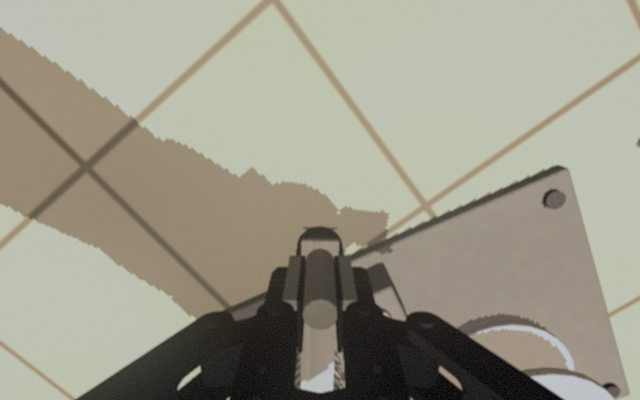

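The post at crop (342,65) is held, the pin at (345,160) is visibly down, and the angle is about 1.10. The force shows a radial bias of about 12 N, so I'll relieve that and press on to the stop.

```bash
python3 -m handwheel '[[[0.001,-0.002,0],[0,0,-1],1],[[0.0012,-0.004,0],[0,0,-2],1],[[0.0012,-0.006,0],[0,0,-3],1],[[0.0012,-0.006,0],[0,0,-3],1],[[0.0012,-0.006,0],[0,0,-3],1]]'
cat > chk.py <<'E'
from rig import *
import numpy as np
o=observe(); P=o["eef_pos"][:2]-np.array([.5865,.0675]); r=np.linalg.norm(P);u=P/r;t=np.array([-u[1],u[0]]);F=o["force"]
print("r",r,"ang",np.arctan2(P[1],P[0])-np.radians(78),"Fr",F[:2]@u,"Ft",F[:2]@t,"Fz",F[2],"opening",o["opening"],o["time_s"])
E
python3 chk.py
```

```text
time_s: 8.2
eef_pos: [0.4923, 0.1361, 0.0832]
tcp_rot: [179.8, -0.1, 144.9]
force: [-2.1, 8.5, -0.4]
opening: 0.0128
r 0.11654574052554413 ang 1.1509820356600444 Fr 6.706865560846615 Ft -5.577856578839105 Fz -0.4432779384083767 opening 0.012761468811257733 8.2
```

```bash
python3 -m handwheel '[[[0.0008,-0.0015,0],[0,0,0],1],[[0.0008,-0.003,0],[0,0,0],1],[[0.0008,-0.003,0],[0,0,0],1],[[0.0008,-0.003,0],[0,0,0],1]]'; python3 chk.py
```

```text
time_s: 8.6
eef_pos: [0.492, 0.1356, 0.0834]
tcp_rot: [179.5, -0.1, 144.9]
force: [5.5, 13.9, -6.6]
opening: 0.0131
r 0.11650484326524509 ang 1.1561100968473743 Fr 3.713679549331069 Ft -14.509539017246206 Fz -6.551105700977781 opening 0.013117339106090175 8.6
```

```bash
python3 -m handwheel '[[[0,0,0],[0,0,0],1],[[0,0,0],[0,0,0],1],[[0,0,0],[0,0,0],1],[[0,0,0],[0,0,0],1],[[0,0,0],[0,0,0],1]]'; python3 chk.py
python3 - <<'E'
from rig import *
import cv2,numpy as np
s=snapshot("scene");t=snapshot("top")
a=np.clip(s["color"][120:250,250:500]*1.5,0,255).astype(np.uint8)
b=np.clip(t["color"][120:250,150:400]*1.8,0,255).astype(np.uint8)
cv2.imwrite("pics/f7.png",cv2.resize(np.vstack([a,b])[:,:,::-1],(576,600),interpolation=cv2.INTER_CUBIC))
E
```

```text
time_s: 9.1
eef_pos: [0.492, 0.1356, 0.0834]
tcp_rot: [179.5, -0.1, 144.9]
force: [5.3, 13.8, -6.7]
opening: 0.0129
r 0.11650193127147884 ang 1.155992021399958 Fr 3.723516047902315 Ft -14.28236988639451 Fz -6.675276604785916 opening 0.012901806700032204 9.1
```

View pics/f7.png

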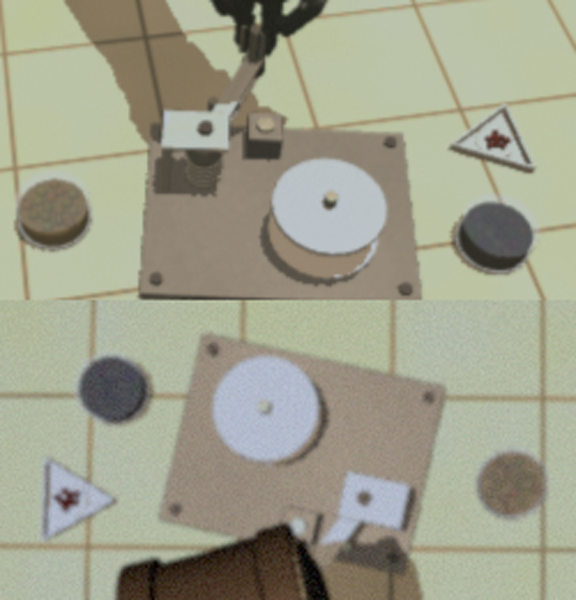

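The picture shows the arm swung to the stop post, near (213,103) in the scene half. The pin is down on its block at (265,122), and the pots and dish look unmoved. The force is steady, so I'm handing in.

```bash
python3 -c "
from rig import *
job_done()"
```

```text
the job is handed in; nothing more can be done
```

I pushed the lock pin down with the shut fingers, gripped the finger post, and swung the brake arm round to its stop. I handed the job in at about 9.2 s with the gripper still holding the arm there.

- **Lock pin:** the fingertips stopped at 49 mm above the table with the force rising to about 14 N, which matches fully down. The last picture still shows it down.
- **Brake arm:** the angle worked out from the tool position is about 1.156 rad against a stop at 1.15, good to a few hundredths. The last 3 mm of commanded push moved the post only 0.5 mm and raised the tangential force from 5.6 to about 14 N. It stayed still for the following half second.
- **Pots and dish:** by eye in the last scene and top pictures they stand where they did at the start; I did not measure their positions again.
- **Disagreement:** during the swing there was a sideways (radial) load of up to 12 N on the tool. I eased it to about 4 N, but about 4 N radial and 7 N vertical remained at the end. No check failed.

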